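Swap the pans in the table grill

ROBOT

A 6-joint arm with a two-finger parallel gripper is mounted at the origin on the work surface. World frame = base frame: x ahead of the robot, y to its left, z up, the work surface at z = 0. Lengths are in mm, angles in rad, forces in N, time in s.
With the tool pointing down it reaches from about 300 to 775 mm from the base axis. Payload 14.6 kg.
Tool frame: the origin (TCP) lies midway between the tips of the shut fingers; the grasp point (between the pads) lies behind it (manip.grip_depth is the z of the grasp point in the tool frame, in mm); z points along the fingers, y is the line along which they close (so a half turn about z gives the same grasp; the last joint's range is limited). The gripper opens to 94 mm and grips with 3 to 60 N. Pads are 16 mm wide; open, the fingers measure 119 mm over their backs; the gripper's body (75 mm by 177 mm) begins 78 mm behind the grasp point.
Start: joints at [1.149, 0.3, 1.521, -0, 1.321, -0.067], TCP at [191.068, 515.735, 205.446] pointing down, gripper open.
Joint ranges: [-3.03, 3.03], [-0.79, 2.21], [0.23, 2.52], [-1.04, 4.18], [0, 3.07], [-2.55, 2.55]. Speed limits (rad/s): [2.22, 2.22, 2.57, 3.14, 3.14, 3.14].

INTERFACE

Orientations are given as [roll, pitch, yaw] about the fixed x, y, z axes, in that order (R = Rz(yaw) Ry(pitch) Rx(roll)).
In Python, from cell import manip, camrig gives the robot as it stands (manip), with the cameras (camrig).
- The arm moves only by the tool nudge_tcp, called after ">>>" as a command line: name --argument value ..., lists and objects as JSON in quotes. Schema: {"type":"object","properties":{"moves":{"type":"array","items":{"type":"object","properties":{"sx":{"type":"number"},"sy":{"type":"number"},"sz":{"type":"number"},"rx":{"type":"number"},"ry":{"type":"number"},"rz":{"type":"number"}},"additionalProperties":false},"minItems":1,"maxItems":5},"jaw":{"type":"number"},"squeeze":{"type":"number"},"only":{"type":"string"},"quiet":{"type":"boolean"},"lines":{"type":"string"}},"required":["moves"],"additionalProperties":false}. moves is a list of rows, 1 to 5 of them, each an object with the fields sx, sy, sz (the shift in mm), rx, ry, rz (a rotation vector in rad); a field left out counts as zero; each row is the pose to reach, as a shift and turn from the pose commanded when the call began, along the tool's axes at that moment; what a row does not reach only later rows make up. A row lasts 1/10 s, in which the tool goes at most 50 mm and 0.15 rad, less where a joint would pass 70% of its speed; a pose out of reach is approached as far as the arm can. jaw is the finger opening in mm, set as the call begins (left out keeps the last). The fingers move at their own pace and stop on an object; squeeze is the grip in N (left out, the last holds). Time passes only in rows, so rows that do not move let the fingers close. The tool returns the time, the measured TCP pose, the force, the opening and the grip force at its end. only (a regular expression) keeps the lines of the reply that match it, lines (a string "A,B") keeps lines A to B, and quiet returns only ok. Input that does not fit is refused with a message, and nothing moves.
- manip.read_state(): the state, without advancing time (a new reading comes with each control period).
- camrig.camera(name): name is "scene" or "top"; returns (picture, depth): 384x512x3 uint8, red, green, blue; 384x512 float32, mm along the optical axis (not along the pixel's ray), 0 where there is no reading.
- camrig.camera_info(name): a dict with "K" (3x3 intrinsics, pixels), "dist" ([k1, k2, p1, p2, k3] as OpenCV has them; the pictures are not rectified), "rvec" (rotation vector, rad) and "tvec" (3), from world to camera coordinates, as OpenCV has them. Camera axes: x right, y down, z forward; pixel columns grow to the right and rows downward; lengths in mm; the calibration is good to about 2 mm. A picture is of the moment at which its call begins. camera_info takes no time and is no camera call.
- manip.sign_off(): hands the job in; it is judged then, once.
The state is a dict: "clock": time; "joints": joint angles; "qd": joint speeds; "effort": joint torques, N m; "eef_pos": TCP position; "eef_rot": TCP orientation; "wrist_force": force on the tool from outside, world axes, zero at the start; "moment": the same for the moment, N m; "finger_gap": finger opening in mm; "finger_force": force on a finger pad.
Only numpy, scipy, OpenCV 4.12 (cv2) and the standard library are available. Lean on these libraries where they do the work, as an engineer would, in place of code of your own. Each camera call takes 0.05 s, during which the arm holds its last target. There are 200 camera calls.

TASK

Draw the red-handled pan out from under the hot plate of the table grill and set it down gently with its tray in the middle of the round cork trivet. Then slide the blue-handled pan, handle outwards, into the grill bay this leaves empty until its tray lies flat on the deck behind the front sill, let go of it, and last of all push the yellow-tipped lever all the way over, towards the back of the grill, to switch the grill on. Leave the white-handled pan and everything else on the worktop where it is.

Things in the scene. Friction and masses are not known exactly. Their poses are not given: they have to be found in the camera images.
- grill: red and black table grill, fixed, 226 mm wide (y), 170 mm deep, on the robot's left, open front facing right. Origin: centre, on the worktop; x runs from the front into the grill (about world +y), z up. Two bays side by side (centre lines y = 52 and -52 mm) under a plate and a wire rack. A black control pod stands at its near end: x -93 to 3, y 117 to 173 mm, 85 mm high
- bay_mid (a point): point of the deck midway between the bays (grill x -10, y 0, z 35 mm); axes as the grill. A home pan's origin lies 52 mm to either side of it along y, its +x along the grill's +x. Each bay is 96 mm clear between thin upright dividers (grill x -82 to 38 mm). A home tray lies flat on the deck between the sill and a 20 mm high stop behind it, with 5 mm play along x either way
- sill_top (a point): middle of the top of the front sill, a steel strip across both bays, 6 mm thick (grill x -61 to -55 mm), standing 6 mm above the deck: a pan must be lifted over it, by 7 to 18 mm (beyond that its handle meets the plate), and then slid some 170 mm straight out or in to be clear of the rack
- plate_edge (a point): middle of the lower front edge of the overhanging plate, 97 mm above the worktop at grill x -100 mm; its rim rises to 160 mm. A home pan's handle sticks out 28 mm in front of it. A wire warming rack, 195 mm up, reaches farther out, to grill x -136 mm, over the handles: lean the tool back 35 to 40 degrees to get at them, fingers pointing in and down
- pan_red: raclette pan with a red handle, 158 mm long, at first in either bay, handle outwards: dark open tray 80 (x) by 84 by 20 mm high, and a straight handle bar 20 mm wide, 18 high, along its -x at x -45 to -118 mm, mid-height 32 mm above the underside; 0.2 kg, balancing near x -20 mm. Origin: centre of the tray's underside; +x from handle to tray, z up
- pan_blue: raclette pan with a blue handle, at first flat on the worktop on the robot's right, handle pointing right (about world -y): dark open tray 80 (x) by 84 by 20 mm high, and a straight handle bar 20 mm wide, 18 high, along its -x at x -45 to -118 mm, mid-height 32 mm above the underside; 0.2 kg, balancing near x -20 mm. Origin: centre of the tray's underside; +x from handle to tray, z up
- trivet: round cork trivet, 160 mm across, 10 mm thick, fixed to the worktop on the robot's right, nearer or farther than the blue pan. Origin: centre of its underside, on the worktop
- pan_white: raclette pan with a white handle in the other bay; size, origin and axes as the red pan; stays there
- switch_tip (a point): centre of the yellow ball (26 mm across) on the tip of the steel switch lever on the grill's control pod, about 168 mm above the worktop at the start
- switch (a joint): angle of the switch lever, rad: 0 = off, leaning 0.5 rad from upright to the grill's -x; it swings to the grill's +x, 1.0 = fully on. Pivot 107 mm above the worktop at grill x -45, y 145 mm; 70 mm from pivot to ball; light friction, stays where left
- oil: green glass oil bottle, 60 mm across, 190 mm tall, behind the grill, not to be moved. Origin: centre of its underside
- mill: dark wooden pepper mill, 56 mm across, 165 mm tall, behind the grill, not to be moved. Origin: centre of its underside
- gherkins: glass jar with a green lid, 72 mm across, 100 mm tall, at the far side, not to be moved. Origin: centre of its underside
- mug: blue mug, 80 mm across, 90 mm tall, at the far side, not to be moved. Origin: centre of its underside
- bowl: white bowl, 130 mm across, 55 mm tall, at the far side, not to be moved. Origin: centre of its underside
- spatula: wooden spatula lying flat on the worktop, 200 mm long, on the far right, not to be moved. Origin: middle of its underside

How it is judged:
By the outcome, as a careful person would: the job done as asked, in the order asked, and still so for the second after the job is handed in, with the robot touching nothing.
It also fails if it takes over 70 s, if anything falls off the work surface, if the arm or the gripper's body presses on something with over 40 N, if the wrist force passes 120 N, or if a joint passes its speed limit or range.

## Working session

There is one attempt and no reset: what is moved stays moved. The work goes in short steps, Python scripts to look and compute and a tool call to move; the robot and the scene stay as the last step left them, time stands still between calls to the robot, and variables do not carry over. Pictures are saved under pics/ and viewed, at most 10 in all, crops included, and the job is handed in when it is done.

```bash
ls; mkdir -p pics; cat > h.py <<'E'
import numpy as np, cv2
from cell import manip, camrig
from scipy.spatial.transform import Rotation as R
def cam(n): 
    i=camrig.camera_info(n); return np.array(i["K"],float),np.array(i["dist"],float),R.from_rotvec(np.ravel(i["rvec"])).as_matrix(),np.ravel(i["tvec"]).astype(float)
def shot(n,f):
    p,d=camrig.camera(n); cv2.imwrite("pics/"+f+".png",p[:,:,::-1]); np.save("pics/"+f+".npy",d); return p,d
def rays(n,uv):
    K,D,Rm,t=cam(n); q=cv2.undistortPoints(np.array(uv,float).reshape(-1,1,2),K,D).reshape(-1,2)
    return -Rm.T@t,np.c_[q,np.ones(len(q))]@Rm
def onz(n,uv,z):
    c,r=rays(n,uv); return c+r*((z-c[2])/r[:,2])[:,None]
def dep(n,uv,d):
    c,r=rays(n,uv); uv=np.array(uv).reshape(-1,2).astype(int); return c+r*d[uv[:,1],uv[:,0]][:,None]
def go(pos,rot):
    s=manip.read_state(); A=R.from_euler('xyz',s["eef_rot"]); B=rot if isinstance(rot,R) else R.from_euler('xyz',rot)
    return np.round(A.inv().apply(np.array(pos)-s["eef_pos"]),1),np.round((A.inv()*B).as_rotvec(),3)
E
python3 - <<'E'
from h import *
for n in("scene","top"):
    p,d=shot(n,n+"0"); print(n,-cam(n)[2].T@cam(n)[3])
print(manip.read_state(),manip.grip_depth)
E
```

```text
cell.py
pics
scene [ -90.69793594 -590.67228062 1173.17027482]
top [ 538.82929361   -6.49617134 1207.83448801]
{'clock': 0.1, 'joints': array([ 1.14940439e+00,  3.00420051e-01,  1.52151933e+00,  6.14042868e-05,
        1.32066461e+00, -6.65904454e-02]), 'qd': array([-0.000558  , -0.00197945, -0.00088665, -0.00217128,  0.00140376,
        0.00077249]), 'effort': array([ 9.70802503e-04, -5.32635784e+01, -3.53286624e+01,  7.09152664e-02,
        2.34829268e-02, -1.92022654e-06]), 'eef_pos': array([190.96247593, 515.5434639 , 204.94044328]), 'eef_rot': array([-3.14058751e+00, -1.26641985e-04,  2.78677586e+00]), 'wrist_force': array([ 0.08431679, -0.48459499, -0.37261321]), 'moment': array([-0.03264928, -0.03369427,  0.0056027 ]), 'finger_force': 0.0, 'finger_gap': 94.18581907520681} -18.8
```

View pics/scene0.png

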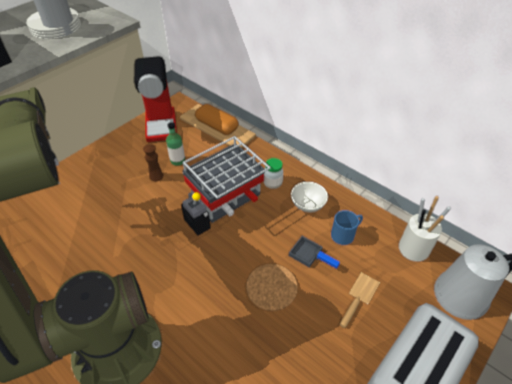

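View pics/top0.png

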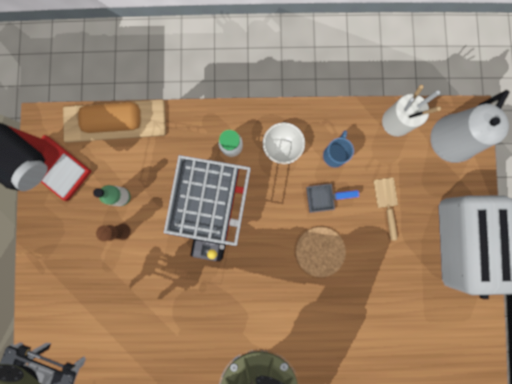

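```bash
python3 - <<'E'
import cv2,numpy as np
a=cv2.imread("pics/scene0.png")[130:240,160:290];b=cv2.imread("pics/top0.png")[145:265,160:255]
a=cv2.resize(a,(520,440),interpolation=cv2.INTER_CUBIC);b=cv2.resize(b,None,fx=2.8,fy=2.8*440/336,interpolation=cv2.INTER_CUBIC)
c=np.zeros((600,800,3),np.uint8);c[:440,:520]=a;b=b[:440,:266];c[:b.shape[0],525:525+b.shape[1]]=b
cv2.imwrite("pics/z1.png",c[:445])
E
```

```text
(no output)
```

View pics/z1.png

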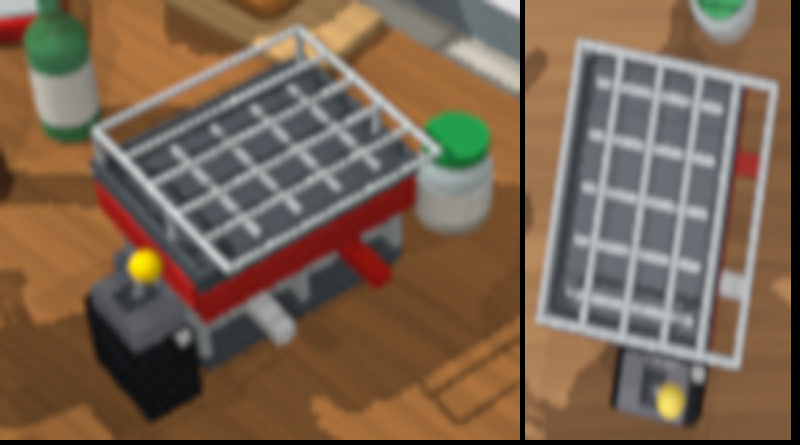

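```bash
python3 - <<'E'
from h import *
def cloud(n):
    p=cv2.imread(f"pics/{n}0.png");d=np.load(f"pics/{n}0.npy");v,u=np.mgrid[:384,:512]
    P=dep(n,np.c_[u.ravel(),v.ravel()],d).reshape(384,512,3);P[d==0]=np.nan
    return p,cv2.cvtColor(p,cv2.COLOR_BGR2HSV),P
for n in("top","scene"):
    p,h,P=cloud(n); H,S,V=[h[...,i].astype(int) for i in range(3)]
    reg=(P[...,0]>250)&(P[...,0]<750)&(abs(P[...,1])<450)
    m=dict(yellow=(H>22)&(H<35)&(S>170)&(V>150)&reg,blue=(H>105)&(H<125)&(S>180)&reg&(P[...,2]<60),red=((H<6)|(H>174))&(S>180)&reg&(P[...,2]>30),white=(S<40)&(V>150)&reg&(P[...,2]>50)&(P[...,2]<85))
    for k,mm in m.items():
        q=P[mm];c,r=rays(n,np.argwhere(mm)[:,::-1].mean(0)[None]); print(n,k,mm.sum(),np.argwhere(mm)[:,::-1].mean(0),np.nanmean(q,0).round(1) if len(q) else 0)
        if k=="yellow":print(' z168',onz(n,np.argwhere(mm)[:,::-1].mean(0),168))
    if n=="top":
        mm=(P[...,2]>180)&(P[...,2]<210)&reg&(S<90); cnt=P[mm]; print('rack',len(cnt),np.median(cnt[:,2]))
        uv=np.argwhere(mm)[:,::-1]; q=onz(n,uv,195)[:,:2].astype(np.float32); r=cv2.minAreaRect(q); print(r,cv2.boxPoints(r).round(1))
        cm=(P[...,2]>55)&(P[...,2]<100)
E
```

```text
top yellow 0 [nan nan] 0
 z168 [[nan nan nan]]
top blue 0 [nan nan] 0
top red 24 [238.375      189.20833333] [634.   52.1  76.8]
top white 133 [244.96240602 190.85714286] [630.9  31.4  65.7]
rack 1381 197.35790409160995
((616.8444213867188, 236.809326171875), (414.6170654296875, 217.5325469970703), 79.00890350341797) [[470.5  54. ]
 [684.1  12.6]
 [763.1 419.6]
 [549.6 461.1]]
scene yellow 45 [195.55555556 196.06666667] [443.6 120.3 177.9]
 z168 [[448.88268819 127.3780185  168.        ]]
scene blue 133 [327.39849624 259.11278195] [ 611.2 -288.2   38.8]
scene red 532 [230.37969925 192.57518797] [568.5  89.7 112.4]
scene white 127 [229.91338583 183.54330709] [627.3 163.   65.1]<stdin>:11: RuntimeWarning: Mean of empty slice.
  ret = um.true_divide(
<stdin>:12: RuntimeWarning: Mean of empty slice.
```

```bash
cat >> h.py <<'E'
def tri(a,b):  # a=(name,uv)
    c1,r1=rays(*a);c2,r2=rays(*b);A=np.c_[r1[0],-r2[0]];s=np.linalg.lstsq(A,c2-c1,rcond=None)[0]
    p,q=c1+r1[0]*s[0],c2+r2[0]*s[1];return (p+q)/2,np.linalg.norm(p-q)
def mask(p,name,roi):
    h=cv2.cvtColor(p,cv2.COLOR_BGR2HSV).astype(int);H,S,V=h[...,0],h[...,1],h[...,2]
    m={'yellow':(H>22)&(H<34)&(S>170)&(V>120),'blue':(H>105)&(H<128)&(S>150)&(V>80),'red':((H<7)|(H>173))&(S>150)&(V>60),'gray':(S<60)&(V>120),'dark':(S<110)&(V<110)}[name]
    o=np.zeros_like(m);x0,y0,x1,y1=roi;o[y0:y1,x0:x1]=m[y0:y1,x0:x1];return np.argwhere(o)[:,::-1].astype(float)
E
python3 - <<'E'
from h import *
t=cv2.imread("pics/top0.png");s=cv2.imread("pics/scene0.png")
print('hsv ball',cv2.cvtColor(t,cv2.COLOR_BGR2HSV)[250:256,208:217].reshape(-1,3)[::9])
a=mask(t,'yellow',(200,244,225,265));b=mask(s,'yellow',(185,185,205,205))
if len(a):print('ball',len(a),len(b),a.mean(0),b.mean(0),tri(('top',a.mean(0)[None]),('scene',b.mean(0)[None])))
q=mask(t,'gray',(160,150,255,250)); d=np.load("pics/top0.npy"); P=dep('top',q,d); q=q[(P[:,2]>150)&(P[:,2]<215)];w=onz('top',q,195)[:,:2].astype(np.float32);r=cv2.minAreaRect(w);print('rack',len(w),r,cv2.boxPoints(r).round(1).tolist())
for n,im,roi in(('top',t,(332,185,362,205)),('scene',s,(310,245,345,275))):
    m=mask(im,'blue',roi);w=onz(n,m,36)[:,:2].astype(np.float32);print('bluehandle',n,len(m),cv2.minAreaRect(w),w.mean(0))
for n,im,roi in(('top',t,(300,178,340,215)),('scene',s,(280,230,330,275))):
    m=mask(im,'dark',roi);w=onz(n,m,15)[:,:2].astype(np.float32);print('tray',n,len(m),cv2.minAreaRect(w),w.mean(0))
print('trivet hsv',cv2.cvtColor(t,cv2.COLOR_BGR2HSV)[[250,228,240,270,250,250],[320,320,340,310,350,290]])
E
```

```text
hsv ball [[ 22  83 136]
 [ 23 109 176]
 [ 24 127 203]
 [ 25 142 217]
 [ 25 150 225]
 [ 25 148 227]]
rack 1568 ((596.195068359375, 132.7327880859375), (202.11634826660156, 219.17417907714844), 79.2427749633789) [[469.70001220703125, 53.900001525878906], [685.0, 13.0], [722.7000122070312, 211.60000610351562], [507.3999938964844, 252.5]]
bluehandle top 93 ((615.5617065429688, -289.56671142578125), (14.709188461303711, 64.4244155883789), 5.40648078918457) [ 615.49835 -287.8969 ]
bluehandle scene 150 ((614.1256713867188, -287.9363708496094), (25.867630004882812, 72.58423614501953), 6.845755100250244) [ 613.14276 -287.48587]
tray top 448 ((611.5147705078125, -218.8787841796875), (84.8259506225586, 104.36712646484375), 6.162367820739746) [ 611.39636 -211.59973]
tray scene 612 ((606.3157958984375, -226.32791137695312), (94.2420425415039, 121.54447174072266), 6.129340648651123) [ 603.5217  -209.13203]
trivet hsv [[ 15 107 146]
 [ 16  98 190]
 [ 15 106 149]
 [ 15 104 155]
 [ 14 130 141]
 [ 14 130 133]]
```

```bash
python3 - <<'E'
from h import *
t=cv2.imread("pics/top0.png");s=cv2.imread("pics/scene0.png")
h=cv2.cvtColor(t,cv2.COLOR_BGR2HSV).astype(int)
m=(h[...,0]>21)&(h[...,0]<34)&(h[...,1]>125)&(h[...,2]>150);m[:244]=0;m[265:]=0;m[:,:200]=0;m[:,225:]=0
a=np.argwhere(m)[:,::-1].astype(float);b=mask(s,'yellow',(185,185,205,205))
print('ball',len(a),a.mean(0),b.mean(0),tri(('top',a.mean(0)),('scene',b.mean(0))))
C=np.array([602.8,167.]);X=np.array([.187,.982]);Y=np.array([-.982,.187])
W=lambda x,y:C+x*X+y*Y
print('ball pred',W(-78.6,145))
# handle points in grill frame
for n,im,roi in(('top',t,(235,170,246,200)),('scene',s,(235,185,262,205))):
    m=mask(im,'red',roi);w=onz(n,m,76)[:,:2]-C;g=np.c_[w@X,w@Y];g=g[(g[:,0]<-104)&(abs(g[:,1]+52)<25)]
    print('red',n,len(g),g.min(0),g.max(0),g.mean(0))
for n,im,roi in(('top',t,(232,205,246,235)),('scene',s,(215,195,240,220))):
    m=mask(im,'gray',roi);w=onz(n,m,76)[:,:2]-C;g=np.c_[w@X,w@Y];g=g[(g[:,0]<-104)&(abs(g[:,1]-52)<25)]
    print('white',n,len(g),g.min(0),g.max(0),g.mean(0))
# trivet
for n,im,roi in(('top',t,(285,215,360,285)),('scene',s,(235,255,310,320))):
    x0,y0,x1,y1=roi;hs=cv2.cvtColor(im,cv2.COLOR_BGR2HSV).astype(int);S=hs[...,1]
    sm=cv2.GaussianBlur(S.astype(np.float32),(5,5),0)
    mm=np.zeros(S.shape,np.uint8);mm[y0:y1,x0:x1]=(sm<118)[y0:y1,x0:x1]*255
    mm=cv2.morphologyEx(mm,cv2.MORPH_OPEN,np.ones((3,3)));c=max(cv2.findContours(mm,0,1)[0],key=cv2.contourArea);c=cv2.convexHull(c).reshape(-1,2)
    w=onz(n,c,10)[:,:2].astype(np.float32);print('trivet',n,cv2.minEnclosingCircle(w),cv2.fitEllipse(w))
E
```

```text
ball 64 [211.53125  253.828125] [195.59574468 196.23404255] (array([447.03065813, 124.21879252, 171.12449966]), np.float64(0.7647339611142989))
ball pred [445.7118 116.9298]
red top 31 [-118.35576351  -61.71645102] [-104.11861321  -42.1027152 ] [-111.24188441  -52.17762472]
red scene 55 [-138.52085669  -61.34487898] [-104.0404582   -33.66411984] [-120.76212239  -47.08202035]
white top 108 [-132.05075333   27.09558258] [-104.32613368   76.97610875] [-120.87844895   51.27331411]
white scene 49 [-137.73517729   44.09789743] [-104.2435141    64.93970264] [-120.80680991   54.3262235 ]
trivet top ((436.20172119140625, -204.6722869873047), 80.65978240966797) ((436.12628173828125, -204.56735229492188), (159.25326538085938, 161.07470703125), 91.2168960571289)
trivet scene ((568.896484375, -216.21861267089844), 34.80740737915039) ((578.149169921875, -221.34715270996094), (45.04261779785156, 85.96544647216797), 16.3037109375)
```

```bash
python3 - <<'E'
from h import *
C=np.array([602.8,167.]);X=np.array([.187,.982]);Y=np.array([-.982,.187])
s=cv2.imread("pics/scene0.png");d=np.load("pics/scene0.npy")
m=mask(s,'red',(180,155,270,210));P=dep('scene',m,d);w=P[:,:2]-C;g=np.c_[w@X,w@Y,P[:,2]]
for lo in range(-100,101,25):
    k=g[(abs(g[:,1]-lo)<8)&(g[:,2]>105)&(g[:,2]<150)&(g[:,0]<-70)]
    if len(k):print(lo,len(k),np.median(k,0).round(1))
k=g[(g[:,2]<85)&(g[:,2]>50)&(g[:,0]<-105)];print('handle',len(k),k.min(0),k.max(0),np.median(k,0))
top=k[k[:,2]>68];print(len(top),np.percentile(top,[5,50,95],axis=0).round(1))
m=mask(s,'yellow',(185,185,205,205));P=dep('scene',m,d);w=P[:,:2]-C;g=np.c_[w@X,w@Y,P[:,2]];print('ball surf',np.median(g,0))
E
```

```text
-100 22 [-97.8 -98.3 121.8]
-75 23 [-97.7 -75.4 120.5]
-50 25 [-97.4 -49.6 121.1]
-25 25 [-97.7 -23.8 120.3]
0 23 [-98.6   0.  121.3]
25 21 [-97.7  24.8 122.8]
50 23 [-98.2  49.2 119.8]
75 25 [-98.1  75.1 120.6]
100 30 [-97.4 100.2 120.6]
handle 48 [-129.75876841  -62.32835193   59.65889622] [-105.65422981  -40.89081006   80.08628629] [-120.0407251   -48.24983113   73.05151606]
38 [[-128.4  -60.    68.5]
 [-119.6  -49.6   74.3]
 [-108.5  -42.9   79.1]]
ball surf [-75.48144003 147.78148089 178.23134443]
```

```bash
cat >> h.py <<'E'
C=np.array([603.,168.]);X=np.array([.187,.982]);Y=np.array([-.982,.187])
def W(x,y,z): return np.r_[C+x*X+y*Y,z]
def lean(xdir,a=38.):   # tool leaning back, fingers pointing along xdir and down; close axis = -(left of xdir)
    xd=np.r_[np.array(xdir)/np.hypot(*xdir),0];a=np.radians(a);z=np.sin(a)*xd-np.cos(a)*np.array([0,0,1]);y=np.array([xd[1],-xd[0],0])
    return R.from_matrix(np.c_[np.cross(y,z),y,z])
def tcp(grasp,rot): return np.array(grasp)+rot.apply([0,0,18.8])
def to(grasp,rot): s=manip.read_state();print(s["eef_pos"].round(1),'->',tcp(grasp,rot).round(1),*go(tcp(grasp,rot),rot))
E
python3 - <<'E'
from h import *
L=lean(X)
print(go([191,515.7,400],manip.read_state()["eef_rot"]))
to(W(-290,-50,180),L)
d=np.load("pics/top0.npy");v,u=np.mgrid[:384,:512];P=dep('top',np.c_[u.ravel(),v.ravel()],d);P=P[d.ravel()>0]
for nm,roi in dict(holder=(600,850,-500,-350),mug=(560,720,-330,-180),spat=(400,600,-430,-320)).items():
    q=P[(P[:,0]>roi[0])&(P[:,0]<roi[1])&(P[:,1]>roi[2])&(P[:,1]<roi[3])]
    for z0,z1 in((5,20),(45,120),(120,300)):
        k=q[(q[:,2]>z0)&(q[:,2]<z1)]
        if len(k)>5:print(nm,z0,len(k),np.percentile(k,[2,98],axis=0).round(0).tolist())
E
```

```text
(array([   0. ,   -0. , -195.1]), array([0., 0., 0.]))
[191.  515.5 204.9] -> [ 600.  -114.8  165.2] [-602.6 -448.9   40.1] [-0.465  0.55   1.348]
holder 5 293 [[603.0, -494.0, 5.0], [847.0, -359.0, 17.0]]
holder 45 234 [[810.0, -487.0, 47.0], [848.0, -423.0, 118.0]]
holder 120 375 [[812.0, -499.0, 122.0], [849.0, -428.0, 225.0]]
mug 5 316 [[568.0, -318.0, 5.0], [713.0, -182.0, 20.0]]
mug 45 70 [[617.0, -292.0, 46.0], [720.0, -234.0, 94.0]]
spat 5 147 [[413.0, -430.0, 5.0], [597.0, -327.0, 19.0]]
```

>>> nudge_tcp --moves '[{"sz":-50},{"sz":-100},{"sz":-150},{"sz":-195}]' --jaw 60 --squeeze 30

```text
clock: 0.5
eef_pos: [190.9, 515.4, 402.9]
eef_rot: [3.141, 0.0, 2.787]
wrist_force: [1.0, -0.3, 0.5]
finger_gap: 65.5
finger_force: 0.0
```

>>> nudge_tcp --moves '[{"sx":-40,"sy":-30,"rx":-0.04,"ry":0.05,"rz":0.12},{"sx":-80,"sy":-60,"rx":-0.08,"ry":0.1,"rz":0.24},{"sx":-120,"sy":-90,"rx":-0.12,"ry":0.15,"rz":0.36},{"sx":-160,"sy":-120,"rx":-0.16,"ry":0.19,"rz":0.48},{"sx":-200,"sy":-150,"rx":-0.2,"ry":0.23,"rz":0.6}]'

```text
clock: 1.0
eef_pos: [326.9, 303.8, 400.4]
eef_rot: [3.017, -0.276, 2.195]
wrist_force: [1.0, -0.2, 0.4]
finger_gap: 59.8
finger_force: 0.0
```

```bash
python3 - <<'E'
from h import *
print(manip.read_state()["joints"].round(2)); to(W(-290,-50,380),lean(X))
E
```

```text
[ 0.49 -0.1   1.54  0.29  1.6  -0.09]
[326.9 303.8 400.4] -> [ 600.  -114.8  365.2] [-489.9  -10.1 -104.4] [-0.252  0.318  0.747]
```

>>> nudge_tcp --moves '[{"sx":-45,"sy":-1,"sz":-10,"rx":-0.04,"ry":0.05,"rz":0.12},{"sx":-90,"sy":-2,"sz":-20,"rx":-0.08,"ry":0.1,"rz":0.24},{"sx":-135,"sy":-3,"sz":-30,"rx":-0.12,"ry":0.15,"rz":0.36},{"sx":-180,"sy":-4,"sz":-40,"rx":-0.16,"ry":0.2,"rz":0.48},{"sx":-225,"sy":-5,"sz":-48,"rx":-0.2,"ry":0.25,"rz":0.6}]'

```text
clock: 1.5
eef_pos: [453.2, 111.6, 384.8]
eef_rot: [3.086, -0.591, 1.562]
wrist_force: [-0.0, 1.6, 0.2]
finger_gap: 59.7
finger_force: 0.0
```

```bash
python3 - <<'E'
from h import *
to(W(-290,-50,380),lean(X))
E
```

```text
[453.2 111.6 384.8] -> [ 600.  -114.8  365.2] [-197.9  154.6 -100.5] [-0.049  0.068  0.147]
```

>>> nudge_tcp --moves '[{"sx":-38,"sy":30,"sz":-20,"rx":-0.015,"ry":0.02,"rz":0.05},{"sx":-76,"sy":60,"sz":-40,"rx":-0.03,"ry":0.04,"rz":0.1},{"sx":-114,"sy":90,"sz":-60,"rx":-0.049,"ry":0.068,"rz":0.147},{"sx":-152,"sy":120,"sz":-80,"rx":-0.049,"ry":0.068,"rz":0.147},{"sx":-198,"sy":155,"sz":-100,"rx":-0.049,"ry":0.068,"rz":0.147}]'

```text
clock: 2.0
eef_pos: [590.3, -96.7, 367.2]
eef_rot: [3.141, -0.661, 1.388]
wrist_force: [0.5, 0.6, 0.8]
finger_gap: 60.4
finger_force: 0.0
```

```bash
python3 - <<'E'
from h import *
print(manip.read_state()["joints"].round(2)); to(W(-117-74,-50,67+95),lean(X))
E
```

```text
[-0.49  0.41  1.14  0.64  1.78 -0.23]
[590.3 -96.7 367.2] -> [618.5 -17.5 147.2] [-69.5  13.3 224.7] [-0.003  0.003  0.005]
```

>>> nudge_tcp --moves '[{"sx":-14,"sy":3,"sz":45},{"sx":-28,"sy":6,"sz":90},{"sx":-42,"sy":9,"sz":135},{"sx":-56,"sy":11,"sz":180},{"sx":-69,"sy":13,"sz":225}]' --jaw 50

```text
clock: 2.5
eef_pos: [617.4, -14.2, 145.5]
eef_rot: [3.142, -0.66, 1.389]
wrist_force: [0.9, -0.1, 0.2]
finger_gap: 50.2
finger_force: 0.0
```

>>> nudge_tcp --moves '[{}]'

```text
clock: 2.6
eef_pos: [615.4, -12.5, 141.9]
eef_rot: [-3.13, -0.662, 1.384]
wrist_force: [-0.6, -0.2, -0.9]
finger_gap: 50.3
finger_force: 0.0
```

```bash
python3 - <<'E'
from h import *
to(W(-117,-51,67),lean(X));p,d=shot('scene','s1');cv2.imwrite('pics/s1c.png',cv2.resize(p[120:270,160:360,::-1],None,fx=3,fy=3))
E
```

```text
[615.4 -12.5 141.9] -> [633.4  54.9  52.2] [ -0.2   6.4 113.4] [-0.012  0.001  0.001]
```

View pics/s1c.png

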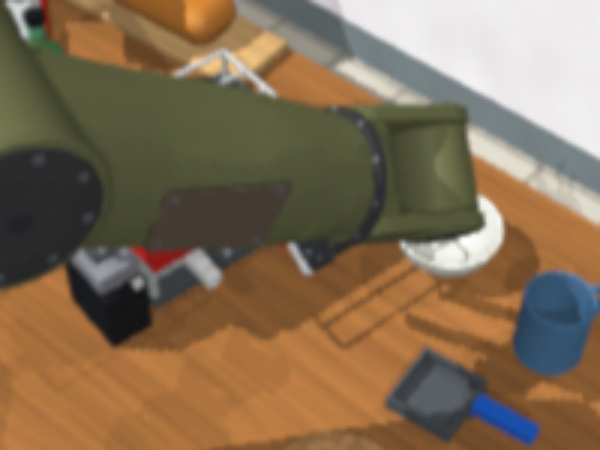

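The arm hides the red handle; the fingertips show at crop (310,260), right of the white handle (205,270). Measured positions agree, so I approach along the tool axis.

>>> nudge_tcp --moves '[{"sy":2,"sz":30},{"sy":4,"sz":60},{"sy":5,"sz":85},{"sy":5,"sz":105},{"sy":5,"sz":113}]'

```text
clock: 3.15
eef_pos: [635.9, 52.5, 59.5]
eef_rot: [3.139, -0.661, 1.391]
wrist_force: [-0.4, -0.1, 0.6]
finger_gap: 49.6
finger_force: 0.0
```

>>> nudge_tcp --moves '[{}]'

```text
clock: 3.25
eef_pos: [635.8, 52.1, 59.6]
eef_rot: [3.139, -0.661, 1.39]
wrist_force: [0.2, 0.3, 0.9]
finger_gap: 49.7
finger_force: 0.0
```

```bash
python3 - <<'E'
from h import *
to(W(-117,-51,67),lean(X))
E
```

```text
[635.8  52.1  59.6] -> [633.4  54.9  52.2] [-2.7 -2.9  7.3] [-0.002  0.002  0.006]
```

>>> nudge_tcp --moves '[{"sx":-2,"sy":-2,"sz":5},{"sx":-2,"sy":-2,"sz":6}]'

```text
clock: 3.45
eef_pos: [633.8, 54.2, 53.1]
eef_rot: [3.139, -0.661, 1.389]
wrist_force: [-0.3, -0.2, -0.3]
finger_gap: 50.0
finger_force: 0.0
```

>>> nudge_tcp --moves '[{},{},{},{},{}]' --jaw 10 --squeeze 60

```text
clock: 3.95
eef_pos: [633.7, 54.8, 52.5]
eef_rot: [3.141, -0.66, 1.389]
wrist_force: [-0.7, -1.8, 1.9]
finger_gap: 19.6
finger_force: 60.0
```

```bash
python3 - <<'E'
from h import *
to(W(-117,-51,67),lean(X)); s=manip.read_state();print(s["moment"],s["finger_gap"]); A=R.from_euler('xyz',s["eef_rot"])
print(A.inv().apply([0,0,12]).round(1),A.inv().apply([*(-X*185),0]).round(1))
E
```

```text
[633.7  54.8  52.5] -> [633.4  54.9  52.2] [-0.1 -0.3  0.3] [-0.003  0.003  0.005]
[-0.29605978  0.11459521  0.04295319] 19.589494021798785
[ 7.4  0.  -9.5] [-146.    -1.1 -113.5]
```

Gripped (19.6 mm ≈ 20). Lift 12 mm.

>>> nudge_tcp --moves '[{"sx":2,"sz":-2.5},{"sx":4,"sz":-5},{"sx":7.4,"sz":-9.5},{"sx":7.4,"sz":-9.5}]'

```text
clock: 4.35
eef_pos: [634.0, 54.8, 65.4]
eef_rot: [3.139, -0.66, 1.39]
wrist_force: [-0.6, 0.0, -1.8]
finger_gap: 19.6
finger_force: 60.0
```

```bash
python3 - <<'E'
from h import *
s=manip.read_state();print(s["moment"],s["wrist_force"],(s["eef_pos"]-W(0,0,0)).round(1))
E
```

```text
[-7.49141461e-01  1.60041057e-01 -3.48867321e-04] [-0.57834745  0.01702197 -1.82518244] [  31.  -113.2   65.4]
```

>>> nudge_tcp --moves '[{"sx":-12,"sz":-9.3},{"sx":-24,"sz":-18.6},{"sx":-40,"sz":-31.1},{"sx":-56,"sz":-43.5},{"sx":-72,"sz":-56}]'

```text
clock: 4.85
eef_pos: [616.6, -36.9, 64.2]
eef_rot: [3.141, -0.66, 1.388]
wrist_force: [0.2, -0.6, -1.7]
finger_gap: 19.6
finger_force: 60.0
```

>>> nudge_tcp --moves '[{"sx":-18,"sz":-14},{"sx":-36,"sz":-28},{"sx":-54,"sz":-42},{"sx":-74,"sz":-57.5},{"sx":-74,"sz":-57.5}]'

```text
clock: 5.35
eef_pos: [599.4, -130.9, 64.2]
eef_rot: [3.141, -0.66, 1.385]
wrist_force: [-0.0, 0.6, -2.7]
finger_gap: 19.7
finger_force: 60.0
```

```bash
python3 - <<'E'
from h import *
s=manip.read_state();print(s["moment"],s["wrist_force"]);w=(s["eef_pos"]-W(0,0,0))[:2];print(w@X,w@Y)
p,d=shot('top','t2');cv2.imwrite('pics/t2c.png',cv2.resize(p[120:290,170:370,::-1],None,fx=3,fy=3))
E
```

```text
[-0.70210266  0.19199762 -0.01691286] [-0.04412073  0.60226408 -2.65892549]
-294.231971839447 -52.32589690140202
```

View pics/t2c.png

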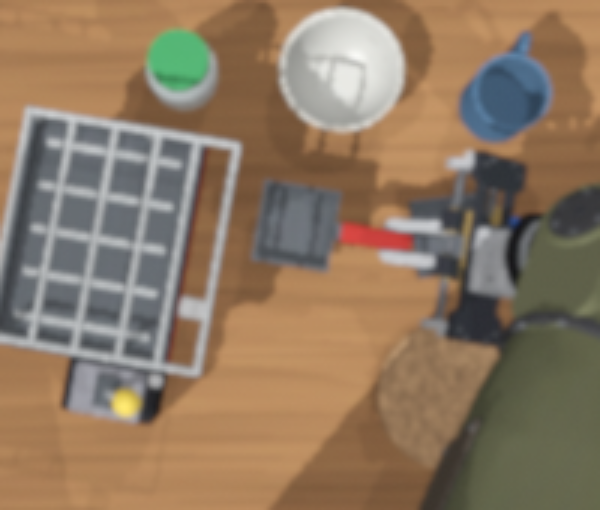

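```bash
python3 - <<'E'
from h import *
p=cv2.imread('pics/t2.png');m=mask(p,'dark',(250,176,285,214))
s=manip.read_state();A=R.from_euler('xyz',s["eef_rot"]);G=s["eef_pos"]-A.apply([0,0,18.8]);print('grasp',G)
w=onz('top',m,64)[:,:2].astype(np.float32);r=cv2.minAreaRect(w);print(len(m),r); o=np.array(r[0])-G[:2];print('tray rel grasp',o@X,o@Y)
d=np.load('pics/t2.npy');P=dep('top',m,d);rel=(P[:,:2]-G[:2])@X
for a,b in((65,75),(75,105),(105,135),(135,150)):
    k=P[(rel>a)&(rel<b)];print(a,len(k),np.percentile(k[:,2],[5,50,95]).round(1))
to(np.r_[np.array([436,-204.6])-107*X,130],lean(X))
E
```

```text
grasp [ 597.47916976 -140.57615167   79.02156608]
436 ((616.5396728515625, -39.798805236816406), (81.2802734375, 85.13848876953125), 80.0789566040039)
tray rel grasp 102.52766827875506 0.1279497478377173
65 59 [46.5 51.3 67.9]
75 134 [47.  51.  67.2]
105 173 [47.1 51.4 67.3]
135 59 [ 2.4 63.8 70.4]
[ 599.6 -129.2   64.2] -> [ 418.2 -298.3  115.2] [-126.2 -147.2 -162.8] [-0.002  0.003  0.003]
```

>>> nudge_tcp --moves '[{"sx":15,"sz":-20},{"sx":37,"sz":-47},{"sx":10,"sy":-40,"sz":-77},{"sx":-20,"sy":-75,"sz":-100},{"sx":-50,"sy":-110,"sz":-120}]'

```text
clock: 5.9
eef_pos: [476.9, -213.7, 129.4]
eef_rot: [3.139, -0.66, 1.391]
wrist_force: [-0.5, -1.3, -3.0]
finger_gap: 19.3
finger_force: 60.0
```

```bash
python3 - <<'E'
from h import *
to(np.r_[np.array([436,-204.6])-102.5*X,110],lean(X));print(manip.read_state()['joints'].round(2))
E
```

```text
[ 476.9 -213.7  129.4] -> [ 419.  -293.9   95.2] [-91.5 -42.6 -27.8] [-0.003  0.003  0.007]
[-0.76  0.51  1.55  0.54  1.49 -0.74]
```

>>> nudge_tcp --moves '[{"sx":-30,"sy":-14,"sz":-9},{"sx":-60,"sy":-28,"sz":-18},{"sx":-91,"sy":-42,"sz":-28},{"sx":-91,"sy":-42,"sz":-28}]'

```text
clock: 6.3
eef_pos: [418.9, -295.3, 93.8]
eef_rot: [-3.141, -0.661, 1.385]
wrist_force: [0.7, 0.5, -1.4]
finger_gap: 19.7
finger_force: 60.0
```

```bash
python3 - <<'E'
from h import *
to(np.r_[np.array([436,-204.6])-102.5*X,43],lean(X))
p,d=shot('top','t3');x=p[170:330,250:410,::-1];cv2.imwrite('pics/t3c.png',cv2.resize(x,None,fx=3,fy=3))
E
```

```text
[ 418.9 -295.3   93.8] -> [ 419.  -293.9   28.2] [-39.2  -0.2  52.6] [-0.002  0.002  0.002]
```

View pics/t3c.png

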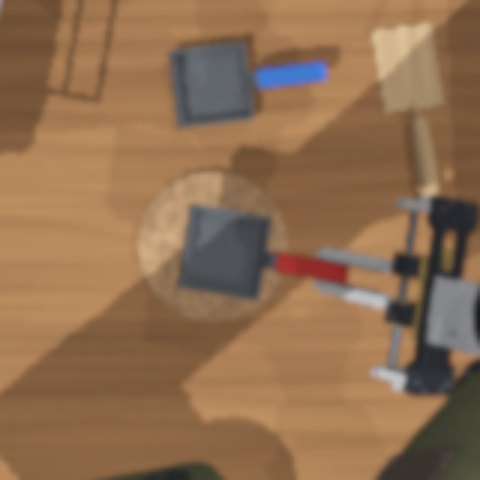

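Red tray hangs over the trivet (crop 225,252; trivet centre 212,243, parallax accounts for the offset); the blue pan is undisturbed. Lowering.

>>> nudge_tcp --moves '[{"sx":-12,"sz":16},{"sx":-24,"sz":32},{"sx":-33,"sz":44},{"sx":-38,"sz":50},{"sx":-38,"sz":50}]'

```text
clock: 6.85
eef_pos: [421.2, -292.0, 31.8]
eef_rot: [-3.141, -0.661, 1.389]
wrist_force: [0.5, 0.0, -2.7]
finger_gap: 19.3
finger_force: 60.0
```

>>> nudge_tcp --moves '[{"sx":-0.6,"sz":0.8},{"sx":-1.2,"sz":1.6},{"sx":-1.2,"sz":1.6}]'

```text
clock: 7.15
eef_pos: [421.3, -292.8, 30.7]
eef_rot: [3.14, -0.66, 1.39]
wrist_force: [0.2, -0.4, -2.4]
finger_gap: 19.2
finger_force: 60.0
```

```bash
python3 - <<'E'
from h import *
to(np.r_[np.array([436,-204.6])-102.5*X,41.5],lean(X));print(manip.read_state()['moment'])
p,d=shot('top','t4');m=mask(cv2.imread('pics/t4.png'),'dark',(300,230,345,275));P=dep('top',m,d);print(np.percentile(P[:,2],[5,50,95]))
w=onz('top',m,28)[:,:2].astype(np.float32);print(cv2.minAreaRect(w))
E
```

```text
[ 421.3 -292.8   30.7] -> [ 419.  -293.9   26.7] [-3.7 -2.   2.3] [-0.003  0.003  0.006]
[-0.72759597  0.22857476 -0.04247076]
[13.69899351 18.19036066 35.4516957 ]
((437.11151123046875, -202.66152954101562), (92.55340576171875, 82.8717269897461), 81.94721984863281)
```

>>> nudge_tcp --moves '[{"sx":-1.2,"sy":-1.5,"sz":0.8},{"sx":-1.8,"sy":-1.5,"sz":1.5},{"sx":-1.8,"sy":-1.5,"sz":1.5}]'

```text
clock: 7.5
eef_pos: [419.5, -292.8, 27.9]
eef_rot: [3.141, -0.661, 1.389]
wrist_force: [0.1, 0.4, -2.3]
finger_gap: 19.3
finger_force: 60.0
```

>>> nudge_tcp --moves '[{"sx":-0.6,"sz":0.8},{"sx":-0.6,"sz":0.8}]'

```text
clock: 7.7
eef_pos: [419.6, -292.9, 27.3]
eef_rot: [3.14, -0.661, 1.389]
wrist_force: [-1.4, -0.2, 2.3]
finger_gap: 19.7
finger_force: 60.0
```

>>> nudge_tcp --moves '[{"sx":-0.6,"sz":0.8},{"sx":-0.6,"sz":0.8}]'

```text
clock: 7.9
eef_pos: [419.7, -293.1, 26.8]
eef_rot: [3.14, -0.661, 1.39]
wrist_force: [-3.7, -3.6, 9.3]
finger_gap: 19.7
finger_force: 60.0
```

>>> nudge_tcp --moves '[{"sx":0.6,"sz":-0.8},{"sx":0.6,"sz":-0.8}]'

```text
clock: 8.1
eef_pos: [419.6, -292.9, 27.2]
eef_rot: [3.14, -0.66, 1.389]
wrist_force: [-0.9, -1.8, 3.8]
finger_gap: 19.2
finger_force: 60.0
```

>>> nudge_tcp --moves '[{},{},{},{}]' --jaw 44

```text
clock: 8.5
eef_pos: [419.5, -292.8, 26.9]
eef_rot: [3.141, -0.661, 1.389]
wrist_force: [-0.5, -0.6, -0.1]
finger_gap: 43.6
finger_force: 0.0
```

>>> nudge_tcp --moves '[{"sz":-20},{"sz":-50},{"sz":-90},{"sz":-130}]'

```text
clock: 8.9
eef_pos: [404.7, -371.8, 130.8]
eef_rot: [3.141, -0.661, 1.389]
wrist_force: [0.6, 0.6, 0.3]
finger_gap: 44.4
finger_force: 0.0
```

```bash
python3 - <<'E'
from h import *
p,d=shot('top','t5');m=mask(cv2.imread('pics/t5.png'),'red',(325,235,375,275))
w=onz('top',m,51)[:,:2].astype(np.float32);print('handle',cv2.minAreaRect(w))
m=mask(cv2.imread('pics/t5.png'),'dark',(295,225,345,280));w=onz('top',m,28)[:,:2].astype(np.float32);print('tray',cv2.minAreaRect(w))
m=mask(cv2.imread('pics/t5.png'),'blue',(332,185,362,205));w=onz('top',m,38)[:,:2].astype(np.float32);print('blue',len(m),cv2.minAreaRect(w))
d=np.load('pics/top0.npy');P=dep('top',mask(cv2.imread('pics/top0.png'),'blue',(332,185,362,205)),d);print(np.percentile(P,[5,50,95],axis=0).round(1))
cv2.imwrite('pics/t5c.png',cv2.resize(p[170:330,250:410,::-1],None,fx=3,fy=3))
E
```

```text
handle ((421.6308898925781, -281.5534973144531), (67.5133285522461, 19.216140747070312), 79.58135986328125)
tray ((434.7734680175781, -203.04112243652344), (91.94718170166016, 83.93931579589844), 81.47514343261719)
blue 96 ((615.5478515625, -289.04803466796875), (14.794570922851562, 64.32875061035156), 5.773382186889648)
[[ 607.2 -315.4   38.5]
 [ 616.1 -286.3   41.5]
 [ 622.3 -259.6   44.2]]
```

View pics/t5c.png

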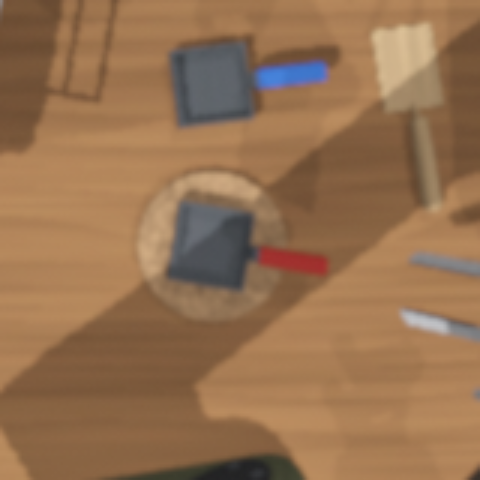

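```bash
python3 - <<'E'
from h import *
c=np.array([[170,50],[249,40],[256,119],[178,127]])/3+[250,170]
w=onz('top',c,20)[:,:2];print(w.round(1),w.mean(0),cv2.minAreaRect(w.astype(np.float32)))
B=np.array([-.1,.995]);hc=np.array([615.8,-288.7]);print('from handle',hc+81.5*B)
L=lean(B)
o=w.mean(0)*.5+.5*(hc+81.5*B);print(o)
g=o-103*B;print('grasp',g)
to(np.r_[g-80*B,32+102],L)
to(np.r_[g,32],L)
E
```

```text
[[ 643.5 -164.8]
 [ 652.9 -249.9]
 [ 568.  -254.7]
 [ 560.9 -171.2]] [ 606.31194505 -210.15343423] ((606.8765258789062, -210.54710388183594), (84.92806243896484, 86.31575012207031), 4.895665168762207)
from handle [ 607.65   -207.6075]
[ 606.98097253 -208.88046712]
grasp [ 617.28097253 -311.36546712]
[ 404.9 -376.2  135.8] -> [ 624.1 -379.4  119.2] [ 18.4 216.1  36.6] [ 0.178  0.009 -0.221]
[ 404.9 -376.2  135.8] -> [ 616.1 -299.8   17.2] [ 17.3 193.1 164.2] [ 0.178  0.009 -0.221]
```

>>> nudge_tcp --moves '[{"sx":3,"sy":40,"sz":-5,"rx":0.04,"rz":-0.05},{"sx":7,"sy":85,"rx":0.08,"rz":-0.1},{"sx":11,"sy":130,"sz":10,"rx":0.12,"rz":-0.15},{"sx":15,"sy":175,"sz":22,"rx":0.178,"ry":0.009,"rz":-0.221},{"sx":18,"sy":216,"sz":36,"rx":0.178,"ry":0.009,"rz":-0.221}]' --jaw 50

```text
clock: 9.45
eef_pos: [609.6, -376.4, 115.9]
eef_rot: [-3.138, -0.67, 1.667]
wrist_force: [-0.7, 0.7, -0.4]
finger_gap: 49.9
finger_force: 0.0
```

>>> nudge_tcp --moves '[{}]'

```text
clock: 9.55
eef_pos: [611.0, -374.6, 111.1]
eef_rot: [-3.135, -0.673, 1.666]
wrist_force: [0.1, 0.7, -1.1]
finger_gap: 50.2
finger_force: 0.0
```

```bash
python3 - <<'E'
from h import *
L=lean([-.1,.995]);print(manip.read_state()['joints'].round(2))
to([617.3,-311.4,32],L)
E
```

```text
[-0.76  1.15  0.5   0.46  2.   -0.77]
[ 611.  -374.6  111.1] -> [ 616.1 -299.9   17.2] [ -0.8  13.1 119.4] [-0.004 -0.01  -0.004]
```

>>> nudge_tcp --moves '[{"sy":6,"sz":25},{"sy":13,"sz":50},{"sy":13,"sz":65},{"sy":13,"sz":65}]'

```text
clock: 9.95
eef_pos: [616.1, -334.7, 63.9]
eef_rot: [-3.135, -0.672, 1.663]
wrist_force: [-0.9, -0.4, 0.0]
finger_gap: 49.8
finger_force: 0.0
```

```bash
python3 - <<'E'
from h import *
L=lean([-.1,.995]);print(manip.read_state()['joints'].round(2))
to([617.3,-311.4,32],L)
E
```

```text
[-0.72  1.11  0.68  0.46  1.85 -0.79]
[ 616.1 -334.7   63.9] -> [ 616.1 -299.9   17.2] [-2.   3.7 58.1] [-0.001 -0.009 -0.007]
```

>>> nudge_tcp --moves '[{"sx":-1,"sy":1,"sz":20},{"sx":-2,"sy":2,"sz":40},{"sx":-2,"sy":3,"sz":52},{"sx":-2,"sy":3,"sz":58},{"sx":-2,"sy":3,"sz":58}]'

```text
clock: 10.45
eef_pos: [616.4, -301.6, 18.9]
eef_rot: [-3.138, -0.67, 1.664]
wrist_force: [-0.3, -0.0, 0.2]
finger_gap: 50.1
finger_force: 0.0
```

```bash
python3 - <<'E'
from h import *
to([617.3,-311.4,32],lean([-.1,.995]))
E
```

```text
[ 616.4 -301.6   18.9] -> [ 616.1 -299.9   17.2] [ 0.3 -0.1  2.4] [ 0.001 -0.006 -0.006]
```

>>> nudge_tcp --moves '[{"sz":2},{"sz":2},{"sz":2},{"sz":2},{"sz":2}]' --jaw 10 --squeeze 60

```text
clock: 10.95
eef_pos: [616.4, -300.4, 17.3]
eef_rot: [-3.138, -0.669, 1.664]
wrist_force: [-0.5, -1.2, 0.5]
finger_gap: 19.4
finger_force: 60.0
```

```bash
python3 - <<'E'
from h import *
s=manip.read_state();print(s['wrist_force'],s['moment']);A=R.from_euler('xyz',s["eef_rot"]);print(A.inv().apply([0,0,60]).round(1))
E
```

```text
[-0.49880806 -1.15644756  0.53796242] [-0.36097343  0.01073529  0.04593471]
[ 37.2  -0.1 -47.1]
```

>>> nudge_tcp --moves '[{"sx":6,"sz":-8},{"sx":25,"sz":-31},{"sx":50,"sz":-63},{"sx":68,"sz":-86},{"sx":68,"sz":-86}]'

```text
clock: 11.45
eef_pos: [617.9, -301.2, 132.3]
eef_rot: [3.137, -0.664, 1.669]
wrist_force: [-0.4, -0.3, -0.8]
finger_gap: 19.6
finger_force: 60.0
```

```bash
python3 - <<'E'
from h import *
p,d=shot('top','t6')
s=manip.read_state();print(s['wrist_force'],s['joints'].round(2));A=R.from_euler('xyz',s["eef_rot"]);G=s["eef_pos"]-A.apply([0,0,18.8]);print('grasp',G)
c=cv2.imread('pics/t6.png');m=mask(c,'dark',(295,170,342,222));P=dep('top',m,d);k=P[(P[:,2]>90)&(P[:,2]<150)];print(len(m),np.percentile(k,[2,50,98],axis=0).round(1))
m=m[(P[:,2]>90)&(P[:,2]<150)];w=onz('top',m,np.percentile(k[:,2],90))[:,:2].astype(np.float32);r=cv2.minAreaRect(w);print(r);B=A.as_matrix()[:2,2];B/=np.hypot(*B);o=np.array(r[0])-G[:2];print(B,o@B,o@[-B[1],B[0]])
to(W(-300,-52,130),lean(X))
E
```

```text
[-0.05400041  0.59974597 -2.76376326] [-0.68  0.98  0.76  0.48  1.87 -0.75]
grasp [ 618.31099131 -312.27422023  143.75015462]
427 [[ 570.8 -247.4  114.9]
 [ 612.7 -207.5  119.7]
 [ 648.4 -167.9  137.5]]
((608.4724731445312, -208.59373474121094), (82.41102600097656, 81.68195343017578), 4.756315231323242)
[-0.09493665  0.99548332] 104.1462294598922 -0.04899689986244183
[ 617.2 -300.7  129. ] -> [ 600.1 -125.   115.2] [130.3  -0.3 120. ] [-0.175 -0.003  0.223]
```

>>> nudge_tcp --moves '[{"sx":26,"sz":24,"rx":-0.03,"rz":0.04},{"sx":52,"sz":48,"rx":-0.07,"rz":0.09},{"sx":78,"sz":72,"rx":-0.11,"rz":0.14},{"sx":104,"sz":96,"rx":-0.15,"rz":0.19},{"sx":130,"sz":120,"rx":-0.175,"ry":-0.003,"rz":0.223}]'

```text
clock: 12.0
eef_pos: [598.5, -123.1, 111.4]
eef_rot: [-3.133, -0.666, 1.374]
wrist_force: [0.5, 0.0, -0.8]
finger_gap: 19.4
finger_force: 60.0
```

>>> nudge_tcp --moves '[{},{}]'

```text
clock: 12.2
eef_pos: [599.3, -124.0, 112.3]
eef_rot: [-3.135, -0.666, 1.38]
wrist_force: [-0.3, -0.2, -2.3]
finger_gap: 19.5
finger_force: 60.0
```

```bash
cat > chk.py <<'E'
from h import *
import sys
p,d=shot('top',sys.argv[1])
s=manip.read_state();A=R.from_euler('xyz',s["eef_rot"]);G=s["eef_pos"]-A.apply([0,0,18.8]);print('grasp',G.round(1),s['wrist_force'].round(1))
g=G[:2]-C;print('grasp in grill',g@X,g@Y)
c=cv2.imread('pics/%s.png'%sys.argv[1]);m=mask(c,'dark',(240,165,300,225));P=dep('top',m,d)
ok=abs(P[:,2]-G[2]+20)<18;m=m[ok];P=P[ok];w=onz('top',m,G[2]-12)[:,:2].astype(np.float32);r=cv2.minAreaRect(w);print(r);o=np.array(r[0])-G[:2];print('off',o@X,o@Y)
rx=(P[:,:2]-G[:2])@X;ry=(P[:,:2]-G[:2])@Y
for a,b in((70,85),(85,100),(100,115),(115,130)):
    k=P[(rx>a)&(rx<b)&(abs(ry)<33)];print(a,np.percentile(k[:,2]-G[2],[10,50,90]).round(1))
for a,b in((-33,-15),(-10,10),(15,33)):
    k=P[(ry>a)&(ry<b)&(abs(rx-103)<28)];print('y',a,np.median(k[:,2]-G[2]).round(1))
E
python3 chk.py t7; python3 -c "
from h import *
to(W(-300,-52,78.5),lean(X))"
```

```text
grasp [ 597.5 -136.3  127.2] [ 0.1 -0.2 -2.1]
grasp in grill -299.82564587007886 -51.519667449021384
((616.3115234375, -32.31559371948242), (78.00275421142578, 83.80989074707031), 80.10336303710938)
off 105.60498772035967 0.9887354078531778
70 [-30.6 -27.7 -26. ]
85 [-30.2 -28.3 -25.9]
100 [-31.7 -28.7 -26.7]
115 [-31.7 -28.3 -26.4]
y -33 -28.8
y -10 -28.3
y 15 -27.9
[ 599.6 -124.9  112.4] -> [ 600.1 -125.    63.7] [-30.1   0.7  38.3] [-0.004 -0.002 -0.003]
```

>>> nudge_tcp --moves '[{"sx":-10,"sz":13},{"sx":-20,"sz":25},{"sx":-30,"sy":0.7,"sz":38},{"sx":-30,"sy":0.7,"sz":38}]'

```text
clock: 12.65
eef_pos: [599.2, -124.5, 61.3]
eef_rot: [-3.131, -0.667, 1.376]
wrist_force: [0.4, 0.4, -1.4]
finger_gap: 19.2
finger_force: 60.0
```

```bash
python3 -c "
from h import *
to(W(-300,-52,78.5),lean(X));to(W(-115.5,-52,78.5),lean(X))"; python3 chk.py t8
```

```text
[ 599.2 -124.5   61.3] -> [ 600.1 -125.    63.7] [ 1.3  1.  -2. ] [-0.006 -0.004 -0.005]
[ 599.2 -124.5   61.3] -> [634.6  56.2  63.7] [146.2   0.9 112.1] [-0.006 -0.004 -0.005]
grasp [ 597.7 -136.2   77.8] [ 0.3  0.6 -1. ]
grasp in grill -299.70249566355676 -51.66290047423758
((615.9197998046875, -32.75770950317383), (78.69193267822266, 82.97434997558594), 79.55823516845703)
off 104.97442749491664 1.4339653889409472
70 [-32.7 -29.9 -27.2]
85 [-32.6 -30.1 -24.7]
100 [-32.4 -30.  -27.4]
115 [-32.4 -30.1 -27.5]
y -33 -30.8
y -10 -30.2
y 15 -29.7
```

>>> nudge_tcp --moves '[{"sx":15,"sy":1.5,"sz":10.5,"rx":-0.006,"ry":-0.004,"rz":-0.005},{"sx":30,"sy":1.7,"sz":22,"rx":-0.006,"ry":-0.004,"rz":-0.005},{"sx":50,"sy":1.8,"sz":37.5,"rx":-0.006,"ry":-0.004,"rz":-0.005},{"sx":62,"sy":1.8,"sz":47,"rx":-0.006,"ry":-0.004,"rz":-0.005},{"sx":68,"sy":1.8,"sz":51.5,"rx":-0.006,"ry":-0.004,"rz":-0.005}]'

```text
clock: 13.2
eef_pos: [618.3, -39.3, 66.9]
eef_rot: [3.135, -0.662, 1.389]
wrist_force: [0.1, -1.3, -2.0]
finger_gap: 19.2
finger_force: 60.0
```

```bash
python3 -c "
from h import *
to(W(-115.5,-53,79),lean(X))"
```

```text
[618.3 -39.3  66.9] -> [635.6  56.   64.2] [74.7 -0.6 61.7] [0.003 0.002 0.005]
```

>>> nudge_tcp --moves '[{"sx":11,"sz":11},{"sx":24,"sz":21.5},{"sx":38,"sz":33},{"sx":38,"sz":33}]'

```text
clock: 13.6
eef_pos: [627.5, 10.5, 63.6]
eef_rot: [3.137, -0.662, 1.388]
wrist_force: [-0.3, -0.9, -2.2]
finger_gap: 19.8
finger_force: 60.0
```

```bash
python3 -c "
from h import *
to(W(-115.5,-53,79),lean(X))"
```

```text
[627.5  10.5  63.6] -> [635.6  56.   64.2] [36.9 -0.5 28. ] [0.002 0.001 0.004]
```

>>> nudge_tcp --moves '[{"sx":12,"sz":9},{"sx":24,"sz":18},{"sx":32,"sz":24.5},{"sx":36,"sz":28},{"sx":36,"sz":28}]'

```text
clock: 14.1
eef_pos: [636.0, 53.5, 63.7]
eef_rot: [3.136, -0.662, 1.387]
wrist_force: [-0.3, -0.7, -1.5]
finger_gap: 19.2
finger_force: 60.0
```

```bash
python3 -c "
from h import *
s=manip.read_state();print(s['moment']);to(W(-115.5,-53,79),lean(X));to(W(-115.5,-53,66.7),lean(X))"
```

```text
[-0.66972444  0.19123749 -0.05307003]
[636.   53.5  63.7] -> [635.6  56.   64.2] [ 2.2 -0.9  1.1] [0.003 0.002 0.003]
[636.   53.5  63.7] -> [635.6  56.   51.9] [-5.3 -0.9 10.8] [0.003 0.002 0.003]
```

>>> nudge_tcp --moves '[{"sx":2,"sy":-0.5,"sz":1.5},{"sx":-1,"sy":-0.5,"sz":5.5},{"sx":-3,"sy":-0.5,"sz":8},{"sx":-3,"sy":-0.5,"sz":8}]'

```text
clock: 14.5
eef_pos: [635.8, 55.1, 54.8]
eef_rot: [3.137, -0.662, 1.385]
wrist_force: [0.5, 0.2, -2.1]
finger_gap: 19.4
finger_force: 60.0
```

>>> nudge_tcp --moves '[{"sx":-0.6,"sz":0.8},{"sx":-0.6,"sz":0.8}]'

```text
clock: 14.7
eef_pos: [636.1, 55.2, 54.5]
eef_rot: [3.136, -0.662, 1.386]
wrist_force: [0.4, -0.4, -2.1]
finger_gap: 19.8
finger_force: 60.0
```

>>> nudge_tcp --moves '[{"sx":-0.6,"sz":0.8},{"sx":-0.6,"sz":0.8}]'

```text
clock: 14.9
eef_pos: [636.1, 55.3, 53.6]
eef_rot: [3.136, -0.662, 1.386]
wrist_force: [0.1, -0.3, -1.7]
finger_gap: 19.6
finger_force: 60.0
```

```bash
python3 -c "
from h import *
s=manip.read_state();print(s['moment']);to(W(-115.5,-53,66.7),lean(X))"
```

```text
[-0.54038465  0.17321949 -0.03843813]
[636.1  55.3  53.6] -> [635.6  56.   51.9] [-0.6 -0.7  1.7] [0.004 0.001 0.003]
```

>>> nudge_tcp --moves '[{"sx":-0.6,"sz":0.8},{"sx":-0.6,"sz":0.8}]'

```text
clock: 15.1
eef_pos: [636.2, 55.4, 52.8]
eef_rot: [3.136, -0.662, 1.386]
wrist_force: [-0.1, -0.7, 0.9]
finger_gap: 19.4
finger_force: 60.0
```

>>> nudge_tcp --moves '[{"sx":-0.6,"sz":0.8},{"sx":-0.6,"sz":0.8}]'

```text
clock: 15.3
eef_pos: [636.3, 55.4, 52.2]
eef_rot: [3.135, -0.662, 1.387]
wrist_force: [-1.5, -2.5, 5.3]
finger_gap: 19.5
finger_force: 60.0
```

>>> nudge_tcp --moves '[{"sx":-0.3,"sz":0.4},{"sx":-0.3,"sz":0.4}]'

```text
clock: 15.5
eef_pos: [636.4, 55.4, 52.1]
eef_rot: [3.135, -0.663, 1.387]
wrist_force: [-1.5, -2.1, 8.2]
finger_gap: 19.9
finger_force: 60.0
```

```bash
python3 -c "
from h import *
s=manip.read_state();print(s['moment']);to(W(-115.5,-53,66.7),lean(X))"
```

```text
[0.67348437 0.53161559 0.37670788]
[636.4  55.4  52.1] -> [635.6  56.   51.9] [ 0.3 -0.9  0.4] [0.004 0.001 0.003]
```

>>> nudge_tcp --moves '[{"sx":0.6,"sz":-0.8},{"sx":0.6,"sz":-0.8}]'

```text
clock: 15.7
eef_pos: [636.2, 55.4, 52.4]
eef_rot: [3.135, -0.662, 1.386]
wrist_force: [1.1, -1.2, 2.3]
finger_gap: 19.4
finger_force: 60.0
```

>>> nudge_tcp --moves '[{},{},{},{}]' --jaw 46

```text
clock: 16.1
eef_pos: [636.0, 55.4, 51.9]
eef_rot: [3.136, -0.662, 1.386]
wrist_force: [0.2, -0.0, -0.1]
finger_gap: 44.7
finger_force: 0.0
```

>>> nudge_tcp --moves '[{"sz":-20},{"sz":-50},{"sz":-95},{"sz":-140},{"sz":-160}]'

```text
clock: 16.6
eef_pos: [617.6, -43.4, 181.7]
eef_rot: [3.131, -0.661, 1.388]
wrist_force: [0.6, 0.8, 0.4]
finger_gap: 46.0
finger_force: 0.0
```

```bash
python3 - <<'E'
from h import *
t,_=shot('top','t9');t=cv2.imread('pics/t9.png');s,ds=shot('scene','s9');s=cv2.imread('pics/s9.png')
m=mask(t,'blue',(230,165,260,205));w=onz('top',m,76)[:,:2]-C;g=np.c_[w@X,w@Y];print(len(g),g.min(0),g.max(0),g.mean(0))
c=np.zeros((450,800,3),np.uint8);a=cv2.resize(s[120:270,160:300],(420,450));b=cv2.resize(t[140:270,165:285],(380,412));c[:,:420]=a;c[:412,420:]=b;cv2.imwrite('pics/z9.png',c)
E
```

```text
27 [-119.37516351  -60.25101952] [-102.65582598  -46.56648949] [-110.96789829  -53.58291832]
```

View pics/z9.png

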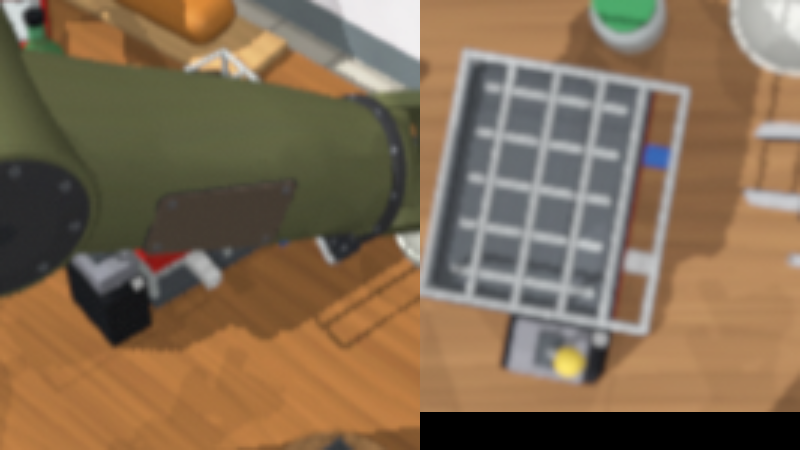

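Blue handle sits in the far bay (right panel 657,157), white still at (640,262). Now the lever: upright tool, closed fingers, in front of the ball.

>>> nudge_tcp --moves '[{"sx":20,"sz":-36},{"sx":40,"sz":-72},{"sx":60,"sz":-108},{"sx":80,"sz":-144}]' --jaw 0 --squeeze 20

```text
clock: 17.1
eef_pos: [611.6, -65.0, 341.1]
eef_rot: [3.138, -0.662, 1.386]
wrist_force: [-0.7, 1.1, 0.5]
finger_gap: 17.3
finger_force: 0.0
```

```bash
python3 - <<'E'
from h import *
L=lean(X,0.01);print(go(W(-150,145,330),L))
E
```

```text
(array([  54.6, -197. ,   56. ]), array([ 0.002, -0.662,  0.002]))
```

>>> nudge_tcp --moves '[{"sx":11,"sy":-40,"sz":11,"ry":-0.13},{"sx":22,"sy":-80,"sz":22,"ry":-0.26},{"sx":33,"sy":-120,"sz":33,"ry":-0.4},{"sx":44,"sy":-160,"sz":44,"ry":-0.53},{"sx":54,"sy":-197,"sz":56,"ry":-0.662}]'

```text
clock: 17.6
eef_pos: [431.1, 47.6, 328.6]
eef_rot: [3.135, 0.005, 1.384]
wrist_force: [0.1, -0.5, 0.1]
finger_gap: 0.4
finger_force: 0.0
```

>>> nudge_tcp --moves '[{}]'

```text
clock: 17.7
eef_pos: [430.0, 51.2, 328.7]
eef_rot: [3.137, 0.004, 1.392]
wrist_force: [1.0, 0.5, -0.9]
finger_gap: 0.1
finger_force: 0.0
```

```bash
python3 - <<'E'
from h import *
L=lean(X,0.01);print(go(W(-150,145,330),L),go(W(-125,145,158),L),manip.read_state()['joints'].round(2))
E
```

```text
(array([-2.9,  3.1, -1.2]), array([0.005, 0.004, 0.009])) (array([ 22.8,   2.5, 170.7]), array([0.005, 0.004, 0.009])) [ 0.04 -0.04  1.62 -0.    1.56  0.22]
```

>>> nudge_tcp --moves '[{"sx":8,"sy":2.5,"sz":45},{"sx":10,"sy":2.5,"sz":90},{"sx":10,"sy":2.5,"sz":135},{"sx":10,"sy":2.5,"sz":170},{"sx":10,"sy":2.5,"sz":170}]'

```text
clock: 18.2
eef_pos: [435.4, 55.9, 154.6]
eef_rot: [-3.137, 0.001, 1.383]
wrist_force: [0.7, -0.8, 0.7]
finger_gap: 0.6
finger_force: 0.0
```

>>> nudge_tcp --moves '[{"sx":10},{"sx":20},{"sx":26},{"sx":32},{"sx":38}]'

```text
clock: 18.7
eef_pos: [445.1, 93.8, 159.8]
eef_rot: [3.136, -0.0, 1.383]
wrist_force: [-0.1, 0.2, 0.3]
finger_gap: 0.2
finger_force: 0.0
```

```bash
python3 - <<'E'
from h import *
s=manip.read_state();g=s['eef_pos'][:2]-C;print(g@X,g@Y,s['wrist_force'])
E
```

```text
-102.39978601322818 141.19957222429457 [-0.06078151  0.22302572  0.32987745]
```

>>> nudge_tcp --moves '[{"sx":8,"sy":-3},{"sx":16,"sy":-3},{"sx":24,"sy":-3},{"sx":32,"sy":-3},{"sx":40,"sy":-3}]'

```text
clock: 19.2
eef_pos: [449.5, 133.6, 159.2]
eef_rot: [3.137, 0.0, 1.383]
wrist_force: [0.8, -1.8, 0.6]
finger_gap: 0.6
finger_force: 0.6
```

>>> nudge_tcp --moves '[{"sx":7},{"sx":14},{"sx":21},{"sx":25},{"sx":25}]'

```text
clock: 19.7
eef_pos: [454.0, 158.0, 159.1]
eef_rot: [3.137, 0.0, 1.383]
wrist_force: [0.6, 0.1, -0.8]
finger_gap: 0.4
finger_force: 0.0
```

```bash
python3 - <<'E'
from h import *
s=manip.read_state();g=s['eef_pos'][:2]-C;print(g@X,g@Y,s['wrist_force'])
E
```

```text
-37.6850594803034 144.41291666265437 [ 0.57906     0.0815748  -0.79768578]
```

>>> nudge_tcp --moves '[{"sx":2},{"sx":4},{"sx":5},{"sx":5}]'

```text
clock: 20.1
eef_pos: [455.0, 162.5, 159.2]
eef_rot: [3.137, 0.0, 1.383]
wrist_force: [0.5, 0.7, 0.2]
finger_gap: 0.5
finger_force: 0.2
```

>>> nudge_tcp --moves '[{"sx":1.5},{"sx":3},{"sx":3}]'

```text
clock: 20.4
eef_pos: [455.2, 163.7, 159.0]
eef_rot: [3.138, 0.004, 1.383]
wrist_force: [-3.2, -16.4, 2.7]
finger_gap: 0.6
finger_force: 8.0
```

>>> nudge_tcp --moves '[{"sx":1},{"sx":2},{"sx":2}]'

```text
clock: 20.7
eef_pos: [455.3, 164.1, 159.0]
eef_rot: [3.138, 0.008, 1.382]
wrist_force: [-7.0, -28.5, 7.7]
finger_gap: 0.5
finger_force: 14.5
```

>>> nudge_tcp --moves '[{"sx":-20},{"sx":-50},{"sx":-90},{"sx":-120,"sz":-20},{"sx":-140,"sz":-60}]'

```text
clock: 21.2
eef_pos: [427.9, 28.4, 218.2]
eef_rot: [3.141, 0.001, 1.382]
wrist_force: [0.2, 0.4, 0.5]
finger_gap: 0.6
finger_force: 0.0
```

>>> nudge_tcp --moves '[{"sx":-40,"sz":-40},{"sx":-85,"sz":-60},{"sx":-130,"sz":-80},{"sx":-170,"sz":-100},{"sx":-170,"sz":-100}]'

```text
clock: 21.7
eef_pos: [396.9, -140.9, 321.8]
eef_rot: [3.133, 0.002, 1.378]
wrist_force: [-0.2, 0.1, -0.5]
finger_gap: 0.9
finger_force: 0.0
```

```bash
python3 - <<'E'
from h import *
t,_=shot('top','t10');s,_=shot('scene','s10');t=cv2.imread('pics/t10.png');s=cv2.imread('pics/s10.png')
h=cv2.cvtColor(t,cv2.COLOR_BGR2HSV).astype(int)
m=(h[...,0]>21)&(h[...,0]<34)&(h[...,1]>125)&(h[...,2]>150);m[:238]=0;m[265:]=0;m[:,:180]=0;m[:,225:]=0
a=np.argwhere(m)[:,::-1].astype(float);w=onz('top',a.mean(0),168)[0];print(len(a),w,(w[:2]-C)@X,(w[:2]-C)@Y)
c=np.zeros((500,800,3),np.uint8);c[:,:400]=cv2.resize(s[130:330,160:320],(400,500));c[:,400:]=cv2.resize(t[130:300,170:306],(400,500));cv2.imwrite('pics/z10.png',c)
E
```

```text
64 [458.74990328 185.16521287 168.        ] -10.118529049785547 144.86348978603752
```

View pics/z10.png

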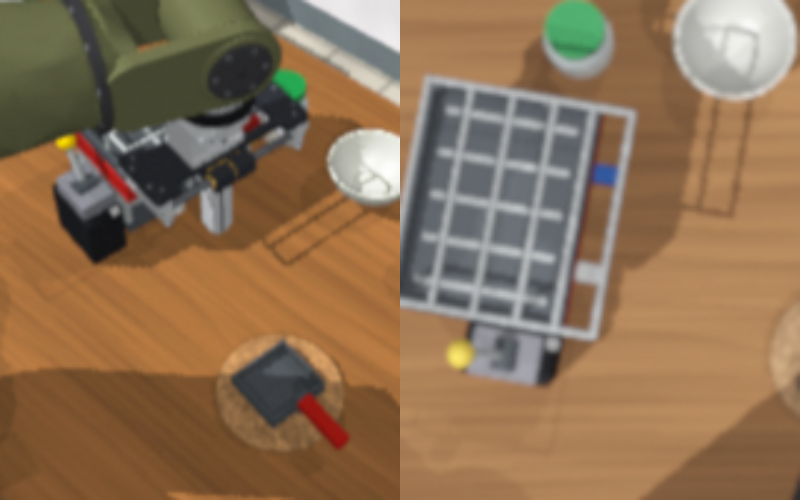

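The ball is now at the back (right panel 459,355; grill x -10, expected -11). The red pan is centred on the trivet, and the blue and white handles are in their bays. Handing in.

>>> nudge_tcp --moves '[{},{},{}]'

```text
clock: 22.1
eef_pos: [397.4, -136.1, 318.9]
eef_rot: [3.138, 0.0, 1.385]
wrist_force: [0.5, -0.8, 0.8]
finger_gap: 0.7
finger_force: 0.0
```

```bash
python3 -c "
from cell import manip, camrig
print(manip.sign_off())"
```

```text
the job is handed in; nothing more can be done
None
```

The job is handed in after 22 s of robot time: the red pan is centred on the trivet, the blue pan is in the empty bay, and the lever was pushed last, to its end stop; the sign-off gave no verdict.

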